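# Push the parts tin round the drill block to its taped square

### The arm

A 7-joint arm with a two-finger parallel gripper is mounted at the origin on a cart in front of the work surface, level with it; the furniture and walls round the work are solid. World frame = base frame: x ahead of the robot, y to its left, z up, the work surface at z = 0. Lengths are in mm, angles in rad, forces in N, time in s.
With the tool pointing down it reaches from about 400 to 850 mm from the base axis. Payload 4.5 kg.
Tool frame: the origin (TCP) lies midway between the tips of the shut fingers; the grasp point (between the pads) lies env.grasp_offset behind it (env.grasp_offset is the distance from the TCP to the grasp point, in mm); z points along the fingers, y is the direction in which the jaws open and shut (so a half turn about z gives the same grasp; the last joint's range is limited). The gripper opens to 88 mm and grips with 3 to 60 N. Pads are 18 mm wide; open, the fingers measure 123 mm over their backs; the gripper's body (75 mm by 187 mm) begins 45 mm behind the grasp point.
Start: joints at [1.344, 0.689, -0.195, 1.565, 0.157, 0.902, -0.215], TCP at [161.188, -603.883, 207.543] pointing down, gripper open.
Joint ranges: [-3.01, 3.01], [-0.46, 2.08], [-1.47, 1.51], [0.13, 2.56], [-1, 4.14], [0.04, 2.09], [-2.66, 2.66]. Speed limits (rad/s): [2.57, 2.57, 3.14, 3.14, 3.14, 3.14, 3.14].

### API

Orientations are given as a rotation vector (axis times angle).
In Python, from bench import env gives the robot as it stands. Calls block until the motion is done:
- env.reach(position, orientation): joint-space move of the TCP to a pose.
- env.move_straight(position, frame=None, rate=150): straight line of the TCP; frame=None keeps the orientation; rate is the mean speed in mm/s.
- env.move_joints(angles): joint-space move.
- env.move_gripper(opening, force=None): opening from 0.0 (shut) to 1.0 (fully open); force is the grip in N (None keeps the last); returns when the fingers have stopped.
- env.hold(seconds).
- env.ik(position, orientation): joint angles nearest the present ones, or None.
- env.get_state(): the state.
- env.read_camera(name): name is "side" or "top" or "wrist"; returns a dict with "frame" (480x640x3 uint8, red, green, blue), "camera_matrix" (3x3 intrinsics, pixels), "k1" (the pictures are not rectified: a ray, as slopes to the right and down, at radius r is drawn at 1 + k1 r^2 times it, then the intrinsics apply), "rvec" (rotation vector, rad) and "tvec" (3), from world to camera coordinates, as OpenCV has them; the wrist camera has in their place "T_tool_cam" (4x4, takes a point from camera to tool coordinates, whose origin is the TCP and whose axes are the flange's). Camera axes: x right, y down, z forward; pixel columns grow to the right and rows downward; lengths in mm; the calibration is good to about 2 mm. A picture is of the moment at which its call begins: read the wrist's pose just before it. There is no depth.
A pose or a line that the arm cannot do raises env.PlanningError and nothing moves.
- env.close_job(): hands the job in, once; it reports no verdict.
The state is a dict: "clock": time; "joint_positions": joint angles; "qd": joint speeds; "effort": joint torques, N m; "tool_pos": TCP position; "ee_rot": TCP orientation; "contact_force": force on the tool from outside, world axes, zero at the start; "moment": the same for the moment, N m; "gripper_width": opening from 0.0 (shut) to 1.0 (fully open).
Only numpy, scipy, OpenCV 4.12 (cv2) and the standard library are available. Lean on these libraries where they do the work, as an engineer would, in place of code of your own. Each camera call takes 0.05 s, during which the arm holds its last target.

### The job

The round white parts tin is full of tiny screws and its lid only rests on it, so do not pick it up: push it flat along the bench top, round the wooden block and in front of the white bowls, until it stands wholly inside the blue taped square on the other side of the block. Touch neither the block nor the bowls, with the tin or with the robot.

Things in the scene. Friction and masses are not known exactly. Their poses are not given: they have to be found in the camera images.
- tin: round white lidded parts tin, 50 mm diameter, 21 mm high, about 50 g, loose, standing upright on the bench top on the left of the wooden block; slides easily with dry friction and stops when it is no longer pushed. Origin: centre of its underside, z axis up
- square: square outline of blue tape on the bench top (flat, nothing to catch on), 90 mm inside and 114 mm outside, to the right of the wooden block. Origin: its centre, at bench height; x and y axes along its sides
- block: oiled beech block with drill holes, fixed to the bench between the tin and the square: 60 mm (its own x) by 110 mm (its own y, which points roughly away from or towards the robot) by 40 mm high. Origin: centre of its underside. The bench top beyond its far end is open for 120 mm or more; its near end is close to the bench's front edge
- bowls: nested stack of small white bowls, 98 mm diameter, 36 mm high, fixed, farther from the robot than the block. Origin: centre of the underside. A steel case vice 51 mm high stands beside it to its right with its near side about as far from the robot as the bowls' near side, and a tall dark green press stands left of it; all other clutter lies clear of the way
There are look-alikes about, which are no part of the job. Leave any orange or pink look-alike of the tin alone.

How it is judged:
By the outcome, as a careful person would: the job done as asked, in the order asked, and still so for the second after the job is handed in, with the robot touching nothing.
It also fails if it takes over 62 s, if anything falls off the work surface, if the arm or the gripper's body presses on something with over 40 N, if the wrist force passes 120 N, or if a joint passes its speed limit or range.

## Working session

There is one attempt and no reset: what is moved stays moved. The work goes in short steps, each a Python script; the robot and the scene stay as the last script left them, time stands still between calls to the robot, and variables do not carry over. Pictures are saved under pics/ and viewed, and the job is handed in when it is done.

```bash
mkdir -p pics; ls
python3 - <<'E'
from bench import env
import cv2
s=env.get_state();print(s, env.grasp_offset)
for n in("top","side"):
    c=env.read_camera(n);cv2.imwrite(f"pics/{n}0.png",c["frame"][:,:,::-1]);print(n,c["camera_matrix"],c["k1"],c["rvec"],c["tvec"])
E
```

```text
pics
{'clock': 0.0, 'joint_positions': array([ 1.34378429,  0.69000886, -0.1945204 ,  1.56631156,  0.15732427,
        0.90251587, -0.21506886]), 'qd': array([ 1.93691155e-03,  6.02335812e-05,  7.56940115e-04, -9.41937835e-05,
       -5.64437918e-04,  2.65544416e-04, -2.85951052e-04]), 'effort': array([-1.64585476e-04, -5.27559364e+01, -1.26688186e+00, -1.53427577e+01,
       -5.25835762e-02,  6.54370553e-03,  1.76000049e-04]), 'tool_pos': array([ 160.93467346, -603.21931891,  206.70339242]), 'ee_rot': array([-3.11309836e+00, -4.08492090e-01,  6.05792237e-04]), 'contact_force': array([ 0.66107931, -0.24565918,  0.63845889]), 'moment': array([-0.01876189, -0.00195164, -0.0444786 ]), 'gripper_width': 0.9977396334110272} 18.700000000000003
top [[553.83990675   0.         321.90596086]
 [  0.         553.83990675 237.651983  ]
 [  0.           0.           1.        ]] 0.02781529852302013 [ 2.04294063 -2.19001362  0.22422294] [ -29.36168837  529.22448105 1068.29404304]
side [[526.24817749   0.         320.44465546]
 [  0.         526.24817749 240.63538388]
 [  0.           0.           1.        ]] -0.030279156768707582 [ 0.39608312 -2.52114027  1.54058326] [486.35634436 126.93979605 880.97058145]
```

View pics/top0.png

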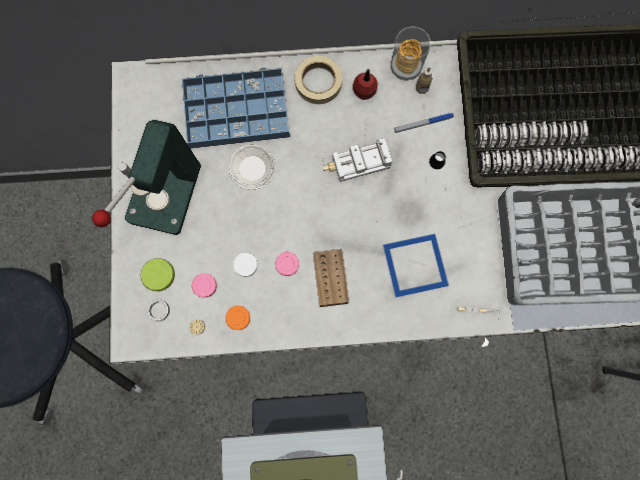

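View pics/side0.png

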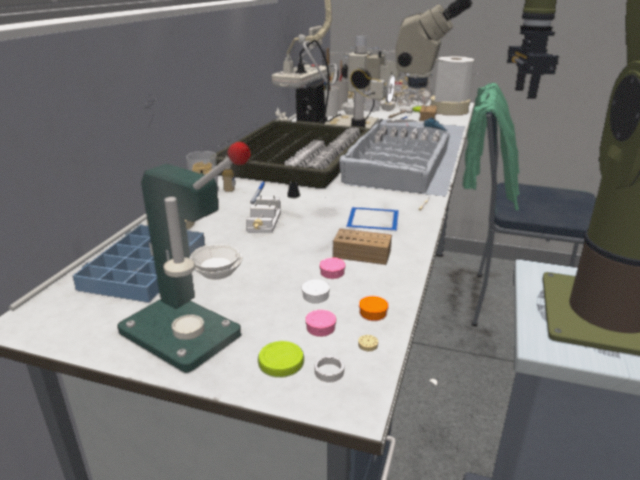

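The white tin is at top (245,264), with pink look-alikes at (287,264) and (204,285) and an orange one at (237,318). The block is near (331,277), the square at (415,265), the bowls at (251,167) and the vice at (362,159). Next I'll measure these.

```bash
cat > h.py <<'E'
import numpy as np, cv2
from scipy.optimize import brentq
def pix2pt(c,uv,z):
    K=c["camera_matrix"];R=cv2.Rodrigues(np.array(c["rvec"],float))[0];t=np.array(c["tvec"],float)
    out=[]
    for u,v in np.atleast_2d(uv):
        d=np.array([(u-K[0,2])/K[0,0],(v-K[1,2])/K[1,1]]);rd=np.hypot(*d)
        r=brentq(lambda r:r*(1+c["k1"]*r*r)-rd,0,2) if rd>0 else 0
        s=d*(r/rd if rd>0 else 1)
        w=R.T@np.array([s[0],s[1],1]);o=-R.T@t
        out.append(o+w*(z-o[2])/w[2])
    return np.array(out)
def project(c,p):
    D=np.array([c["k1"],0,0,0,0],float)
    return cv2.projectPoints(np.atleast_2d(np.array(p,float)),np.array(c["rvec"],float),np.array(c["tvec"],float),c["camera_matrix"],D)[0].reshape(-1,2)
def comps(m,amin=60,amax=1e5):
    cs,_=cv2.findContours(m.astype(np.uint8),cv2.RETR_EXTERNAL,cv2.CHAIN_APPROX_NONE)
    return [c for c in cs if amin<cv2.contourArea(c)<amax]
def circ(c,cont,z):
    p=pix2pt(c,cont.reshape(-1,2),z)[:,:2]
    (x,y),(a,b),_=cv2.fitEllipse(p.astype(np.float32)); return np.round([x,y,a,b],1)
E
python3 - <<'E'
from bench import env
from h import *
for n in("top","side"):
    c=env.read_camera(n);f=c["frame"];hsv=cv2.cvtColor(f,cv2.COLOR_RGB2HSV);H,S,V=[hsv[:,:,i].astype(int) for i in range(3)]
    print(n)
    for nm,m in (("pink",(H>155)&(S>60)&(V>120)),("orange",(H<16)&(S>180)&(V>150)),("white",(S<25)&(V>232)),("blue",(H>100)&(H<125)&(S>130)),("brown",(H>5)&(H<22)&(S>60)&(S<185)&(V>40))):
        for k in comps(m):
            x,y,w,h=cv2.boundingRect(k)
            if n=="top" and (y>345 or x>500 or x<110): continue
            print(nm,(x,y,w,h),cv2.contourArea(k),circ(c,k,21 if nm in("pink","orange","white") else 40 if nm=="brown" else 0), end=" ")
            if nm in("blue","brown"):
                p=pix2pt(c,k.reshape(-1,2),0 if nm=="blue" else 40)[:,:2].astype(np.float32)
                r=cv2.minAreaRect(p);print(np.round(r[0],1),np.round(r[1],1),r[2],end="")
            print()
    x0,y0,x1,y1=(130,130,480,345) if n=="top" else (160,160,420,380)
    cv2.imwrite(f"pics/{n}_crop.png",cv2.resize(f[y0:y1,x0:x1,::-1],None,fx=2.2,fy=2.2))
    print("tin px samples",f[264,245] if n=="top" else f[290,315], f[200,300])
E
```

```text
top
pink (192, 273, 25, 24) 433.0 [451.3 181.7  47.4  49.1] 
pink (275, 252, 24, 24) 416.0 [483.6   9.8  47.3  48.6] 
orange (226, 307, 24, 23) 392.0 [379.4 115.2  44.5  45.8] 
blue (384, 235, 64, 62) 2682.0 [ 465.1 -258.4  129.2  129.9] [ 465.2 -258.4] [111.8 111.1] 8.207140922546387
blue (429, 114, 24, 9) 71.0 [ 789.7 -345.8    9.    63.5] [ 790.3 -349.2] [ 9.8 52.7] 11.630459785461426
brown (190, 320, 15, 14) 141.5 [366.8 193.1  25.3  28.9] [366.6 193.3] [28.1 25.4] 85.91437530517578
brown (314, 249, 35, 58) 1502.5 [446.2 -77.8  64.6 135.2] [446.3 -77.9] [111.4  58.8] 2.701245069503784
brown (416, 73, 16, 20) 125.5 [ 856.6 -308.9   27.3   45.6] [ 855.4 -307.9] [27.2 44.5] 60.59479522705078
brown (296, 57, 45, 47) 1499.5 [878.6 -83.7  93.5 107. ] [879.1 -82.1] [ 95.9 108. ] 86.03778076171875
brown (395, 39, 27, 35) 658.5 [ 922.8 -283.9   52.2   85. ] [ 923.4 -283.8] [51.6 83.4] 68.88169860839844
tin px samples [231 230 230] [202 201 196]
side
pink (306, 310, 30, 26) 606.5 [449.4 191.9  47.4  69. ] 
pink (320, 257, 25, 22) 407.5 [481.5  19.9  46.9  78.5] 
orange (360, 307, 27, 13) 1
[... 404 characters left out ...]
8477
brown (571, 254, 69, 79) 2747.5 [  5.  -14.7 100.3 232.7] [ 10.4 -19. ] [245.  101.4] 79.31966400146484
brown (333, 229, 58, 35) 1505.5 [441.8 -48.2 123.4 137.9] [443.6 -47.4] [112.6 121.7] 3.356865167617798
brown (221, 169, 13, 22) 151.0 [ 862.2 -308.5   27.2  167.8] [ 854.1 -298.5] [ 30.7 157. ] 32.089664459228516
brown (192, 162, 20, 12) 144.5 [ 963.6 -357.7   52.1   86.4] [ 964.6 -356.1] [50.7 93.1] 23.915252685546875
brown (420, 105, 18, 15) 167.5 [  465.  -1201.4    62.    238.8] [  463.  -1192.5] [ 59.6 244.1] 3.849835157394409
brown (511, 51, 16, 12) 61.5 [  109.5 -2873.7    81.6   551. ] [  103.  -2899.2] [538.9  87.7] 85.6045150756836
tin px samples [237 236 238] [224 223 220]
```

View pics/top_crop.png

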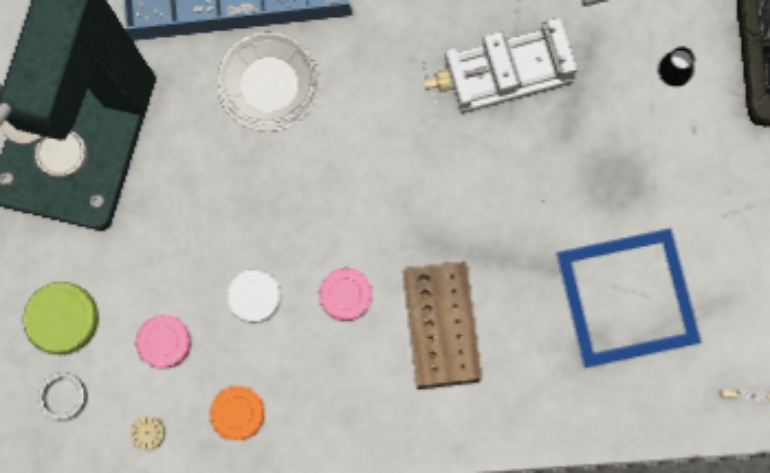

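The block measures about 111 × 59 mm at (446,−78) and the tape outline about 112 mm at (465,−258), both close to their given sizes. I still need the tin from the top view, and the bowls, vice and press.

Run:
```python
from bench import env
from h import *
c=env.read_camera("top");f=c["frame"];hsv=cv2.cvtColor(f,cv2.COLOR_RGB2HSV)
m=(hsv[:,:,1]<12)&(hsv[:,:,2]>216)
for k in comps(m,150):
    x,y,w,h=cv2.boundingRect(k)
    if 120<x<480 and y<340: print((x,y,w,h),circ(c,k,21))
# hand-read outlines (crop px /2.2 + (130,130))
P=lambda l:np.array(l)/2.2+[130,130]
print("bowls L,R,top,bottom rim z36",pix2pt(c,P([[218,80],[318,80],[268,30],[268,131]]),36)[:,:2].round())
print("bowl low",pix2pt(c,P([[268,131]]),0)[:,:2].round())
print("vice",pix2pt(c,P([[424,80],[463,110],[576,75]]),0)[:,:2].round())
print("press base",pix2pt(c,P([[107,230],[155,80]]),0)[:,:2].round(), "z250",pix2pt(c,P([[155,80],[48,138]]),250)[:,:2].round())
print("block far corners z40",pix2pt(c,P([[404,267],[466,262]]),40)[:,:2].round(),"near",pix2pt(c,P([[418,388],[480,382]]),40)[:,:2].round())
s=env.read_camera("side")
print("side bowls front px", pix2pt(s,[[242,262]],36).round())
print("proj tin in side",project(s,[490,94,21]),"block tops",project(s,[[501,-45,40],[391,-52,40]]).round())
```

```text
(234, 253, 23, 23) [488.9  96.5  45.8  46.4]
(239, 156, 26, 25) [695.1  72.8  52.8  53.4]
(334, 151, 20, 25) [ 693.5 -124.3   33.4   53.9]
(363, 149, 18, 18) [ 701.2 -184.9   35.4   38.3]
bowls L,R,top,bottom rim z36 [[697. 119.]
 [690.  23.]
 [744.  69.]
 [643.  73.]]
bowl low [[654.  77.]]
vice [[ 695.  -80.]
 [ 662. -116.]
 [ 690. -231.]]
press base [[565. 236.]
 [714. 186.]] z250 [[624. 135.]
 [583. 218.]]
block far corners z40 [[ 501.  -47.]
 [ 502. -105.]] near [[ 389.  -53.]
 [ 391. -109.]]
side bowls front px [[638.  79.  36.]]
proj tin in side [[315.39223094 286.22629396]] block tops [[332. 241.]
 [388. 248.]]
```

Run:
```python
import cv2
a=cv2.imread("pics/top0.png")[105:245,90:260];b=cv2.imread("pics/side0.png")[130:380,90:290]
cv2.imwrite("pics/pa.png",cv2.resize(a,None,fx=4,fy=4,interpolation=2));cv2.imwrite("pics/pb.png",cv2.resize(b,None,fx=2.4,fy=2.4,interpolation=2))
```

```text
(no output)
```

View pics/pa.png

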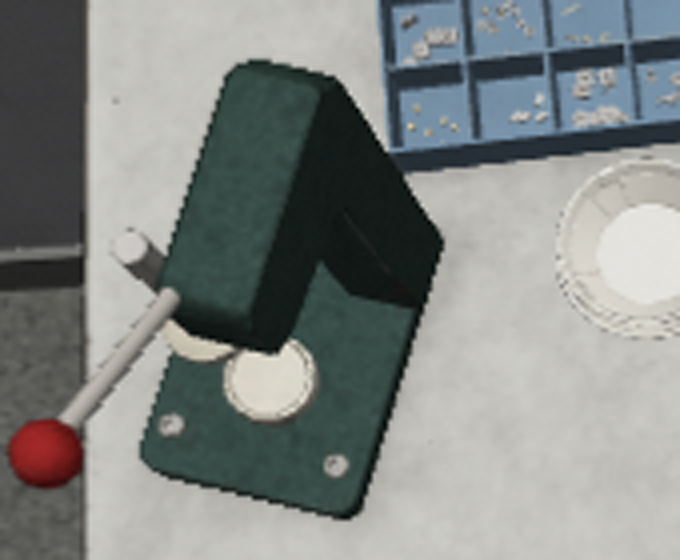

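View pics/pb.png

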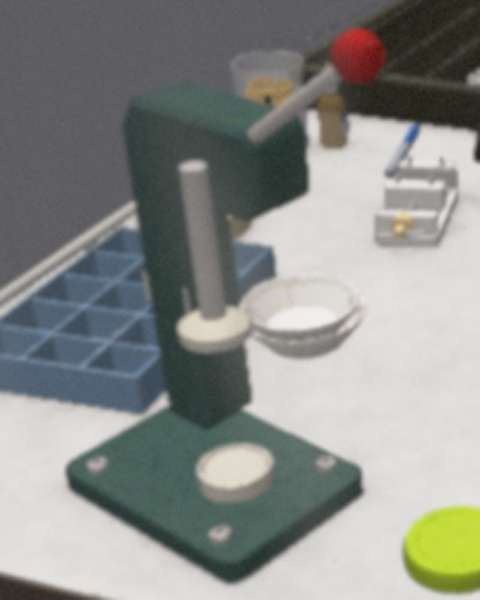

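Every check agrees: the tin is at (489,96) in the top view and about (491,94) in the side view. The lane between the block's far end (x≈502) and the bowls and vice (x≥640) is open. The press stays left of y≈190.

I'll push with the two half-open fingers acting as a fork, so the tin nests against both inner edges. There are three legs: +x, −y, then −x.

```bash
cat >> h.py <<'E'
from scipy.spatial.transform import Rotation as Ro
GAP=0.36; OFF=9+np.sqrt(25**2-(GAP*44)**2); ZP=8
def rot(push_deg):  # tool x along +-push dir, jaws across
    return [(Ro.from_euler('z',push_deg+k,degrees=True)*Ro.from_euler('x',180,degrees=True)).as_rotvec() for k in(0,180)]
def best(env,p,push_deg):
    o=[(r,env.ik(p,r)) for r in rot(push_deg)]
    o=[(r,q) for r,q in o if q is not None]
    q0=env.get_state()["joint_positions"]
    return min(o,key=lambda a:np.abs(a[1]-q0).max()+ (5 if abs(a[1][6])>2.4 else 0))
def tcp(tin,d,back=0): return np.array([tin[0]-d[0]*(OFF+back),tin[1]-d[1]*(OFF+back)])
E
python3 - <<'E'
from bench import env
from h import *
for a,p in ((0,[445,96]),(-90,[570,140]),(-90,[570,-229]),(180,[612,-258]),(180,[494,-258])):
    for z in (ZP,120):
        print(a,p,z,[None if (q:=env.ik([*p,z],r)) is None else q.round(2) for r in rot(a)])
E
```

```text
0 [445, 96] 8 [array([-0.36,  0.88,  0.08,  2.21, -0.8 ,  0.08, -1.09]), array([-0.3 ,  0.87, -0.02,  2.21,  0.24,  0.07,  1.01])]
0 [445, 96] 120 [array([-0.38,  0.64,  0.1 ,  2.16, -0.18,  0.35, -1.7 ]), array([ 0.09,  0.7 , -0.65,  2.13,  0.8 ,  0.57,  0.42])]
-90 [570, 140] 8 [array([ 0.28,  1.28, -1.26,  1.78,  1.33,  1.22,  1.73]), array([-0.2 ,  0.93, -0.2 ,  1.81,  0.39,  0.44, -0.68])]
-90 [570, 140] 120 [array([ 0.29,  1.07, -1.26,  1.74,  1.09,  1.22,  1.86]), array([-0.12,  0.77, -0.34,  1.76,  0.38,  0.68, -0.68])]
-90 [570, -229] 8 [array([ 0.13,  0.99,  0.33,  1.74, -0.58,  0.52, -2.31]), array([ 0.48,  0.96, -0.3 ,  1.72,  0.5 ,  0.54, -0.14])]
-90 [570, -229] 120 [array([ 0.09,  0.82,  0.4 ,  1.7 , -0.45,  0.71, -2.42]), array([ 0.53,  0.81, -0.41,  1.67,  0.43,  0.75, -0.08])]
180 [612, -258] 8 [array([ 0.68,  1.09, -0.7 ,  1.54,  0.86,  0.84,  1.21]), array([ 0.34,  1.  , -0.02,  1.56,  0.03,  0.58, -1.27])]
180 [612, -258] 120 [array([ 0.74,  0.97, -0.86,  1.49,  0.8 ,  1.05,  1.26]), array([ 0.35,  0.84, -0.04,  1.52,  0.04,  0.78, -1.28])]
180 [494, -258] 8 [array([ 0.75,  0.98, -0.61,  1.89,  0.98,  0.61,  1.06]), array([ 0.41,  0.91, -0.02,  1.9 ,  0.05,  0.33, -1.22])]
180 [494, -258] 120 [array([ 0.87,  0.85, -0.84,  1.84,  0.83,  0.85,  1.18]), array([ 0.43,  0.72, -0.05,  1.86,  0.06,  0.56, -1.23])]
```

Run:
```python
from bench import env
from h import *
tin=np.array([489.5,96.]);d=(1,0)
env.move_gripper(GAP,20)
p=tcp(tin,d,16)
r,q=best(env,[*p,130],0)
env.reach([*p,130],r); s=env.get_state();print(s["clock"],s["tool_pos"].round(1),s["joint_positions"].round(2),s["gripper_width"])
c=env.read_camera("side");cv2.imwrite("pics/s1.png",c["frame"][:,:,::-1])
try:
    env.move_straight([*p,ZP],rate=120)
except env.PlanningError as e: print("PE",e)
s=env.get_state();print(s["clock"],s["tool_pos"].round(1),s["joint_positions"].round(2),s["contact_force"].round(1))
for n in("side","top"):
    c=env.read_camera(n);cv2.imwrite(f"pics/{n}2.png",c["frame"][:,:,::-1])
```

```text
3.9167 [445.5  95.  129.9] [ 0.13  0.69 -0.71  2.12  0.81  0.61  0.41] 0.3622541956700597
5.1333 [445.3  96.1   8.2] [-0.09  0.89 -0.37  2.2   1.26  0.3  -0.  ] [ 0.1  0.3 -0.4]
```

View pics/side2.png

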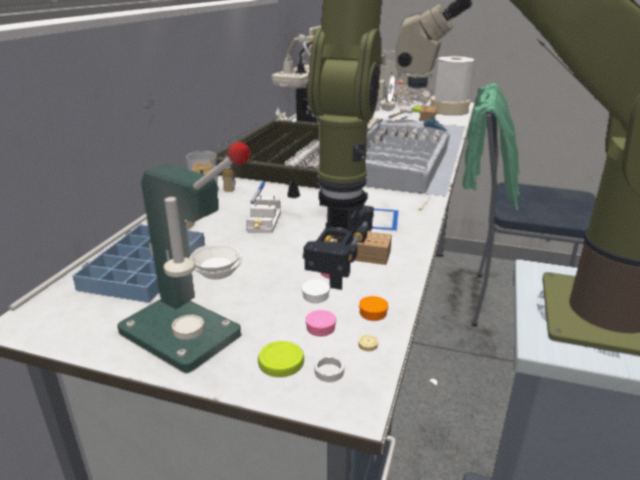

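View pics/top2.png

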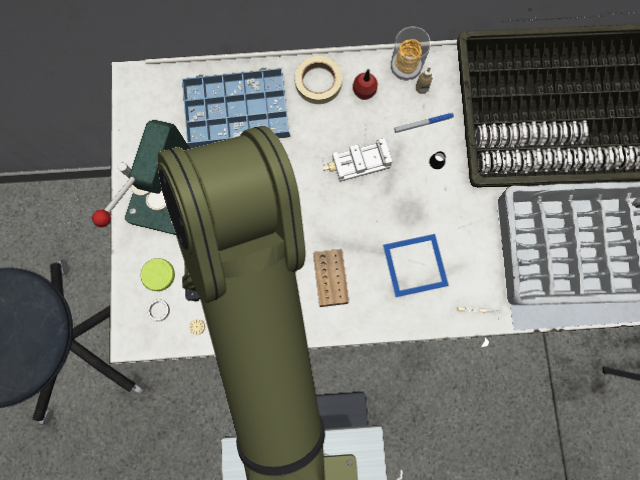

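Side view: the tin at (315,289) hasn't moved and the fork is behind it, over the bench. Push leg 1.

Run:
```python
from bench import env
from h import *
env.move_straight([*tcp((510,96),(1,0)),ZP],rate=60)
print(env.get_state()["contact_force"].round(1))
env.move_straight([*tcp((571,84),(1,0)),ZP],rate=60)
s=env.get_state();print(s["clock"],s["tool_pos"].round(1),s["contact_force"].round(1))
env.move_straight([*tcp((571,84),(1,0),12),ZP],rate=80)
c=env.read_camera("side");f=c["frame"];cv2.imwrite("pics/side3.png",f[:,:,::-1])
hsv=cv2.cvtColor(f,cv2.COLOR_RGB2HSV)
for k in comps((hsv[:,:,1]<25)&(hsv[:,:,2]>232),100):
    print(cv2.boundingRect(k),circ(c,k,21))
```

```text
[-0.9 -0.3 -0. ]
7.175 [542.2  84.2   8. ] [-0.1 -0.2  0.4]
(302, 277, 28, 18) [490.9  92.6  45.9  51.5]
(202, 257, 28, 10) [697.9  69.7  31.1  51.7]
(378, 194, 35, 16) [ 433.6 -329.2   65.4   94.7]
(0, 10, 149, 20) [ 5262.  -4844.9   249.4  2783.1]
```

View pics/side3.png

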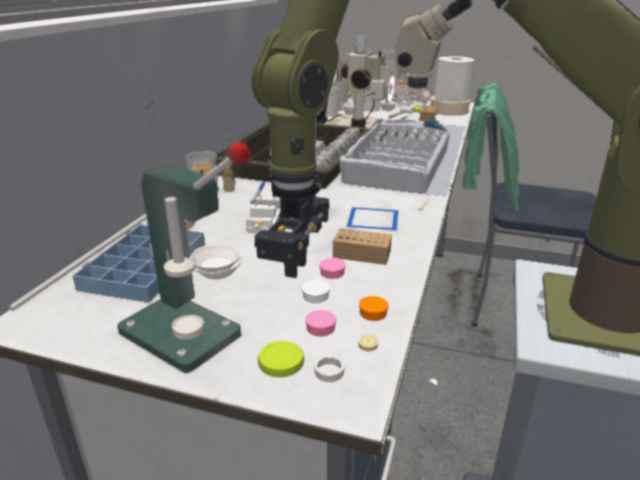

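Run:
```python
from bench import env
from h import *
s=env.get_state();p=s["tool_pos"];R=Ro.from_rotvec(s["ee_rot"]).as_matrix();print(p,R.round(2),s["gripper_width"])
c=env.read_camera("side")
for y in(-33,-16,0,16,33): print(y,project(c,p+R@[0,y,0]).round(1),(p+R@[0,y,0]).round())
f=c["frame"][180:320,230:400,::-1];cv2.imwrite("pics/z4.png",cv2.resize(f,None,fx=4,fy=4,interpolation=2))
w=env.read_camera("wrist");cv2.imwrite("pics/w4.png",w["frame"][:,:,::-1]);print(w["T_tool_cam"].round(2))
```

```text
[530.73569453  84.12601925   8.1046631 ] [[-1. -0.  0.]
 [-0.  1. -0.]
 [-0. -0. -1.]] 0.3565364584052636
-33 [[301.8 276.8]] [531.  51.   8.]
-16 [[298.7 281.4]] [531.  68.   8.]
0 [[295.7 285.8]] [531.  84.   8.]
16 [[292.6 290.4]] [531. 100.   8.]
33 [[289.2 295.4]] [531. 117.   8.]
[[  -0.     -0.95   -0.3    79.04]
 [   1.     -0.     -0.     -0.43]
 [   0.     -0.3     0.95 -177.59]
 [   0.      0.      0.      1.  ]]
```

View pics/z4.png

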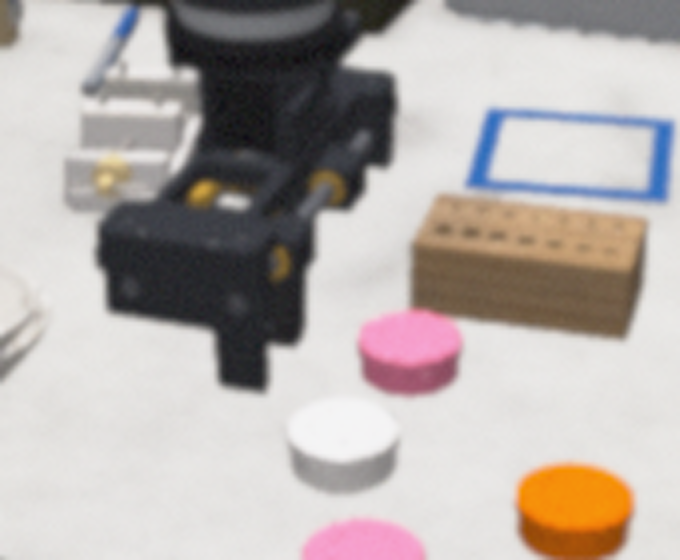

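View pics/w4.png

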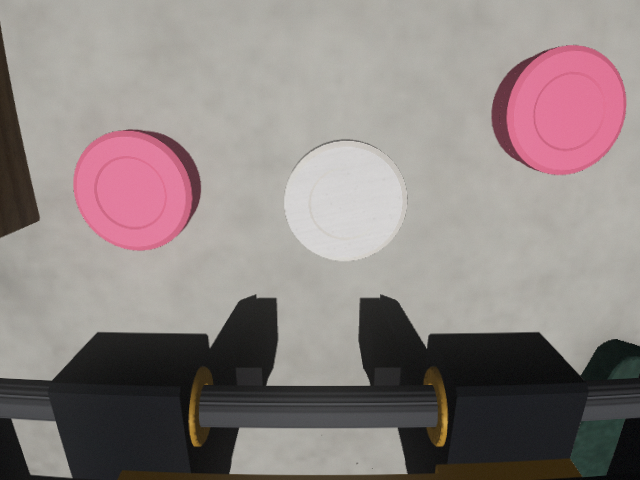

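The fork passed over the tin without touching it: in the side view the fingertip is at (291,276), where I predicted about (291,293). So the real fingertip height differs from the reported z. I'll measure that offset before moving on.

Run:
```python
from bench import env
from h import *
s=env.get_state();p=s["tool_pos"];R=Ro.from_rotvec(s["ee_rot"]).as_matrix()
print("fk",s["joint_positions"].round(3),p.round(1))
w=env.read_camera("wrist");T=w["T_tool_cam"];K=w["camera_matrix"];print(K.round(1),w["k1"])
Tw=np.eye(4);Tw[:3,:3]=R;Tw[:3,3]=p;C=Tw@T;Ci=np.linalg.inv(C)
w["rvec"]=cv2.Rodrigues(Ci[:3,:3])[0].ravel();w["tvec"]=Ci[:3,3]
print("tips in wrist",project(w,[p+R@[0,y,0] for y in(-16,16)]).round(1))
hsv=cv2.cvtColor(w["frame"],cv2.COLOR_RGB2HSV)
for nm,m in(("pink",(hsv[:,:,0]>155)&(hsv[:,:,1]>60)&(hsv[:,:,2]>150)),("white",(hsv[:,:,1]<12)&(hsv[:,:,2]>212))):
    for k in comps(m,3000):
        print(nm,cv2.boundingRect(k),[(z,circ(w,k,z)) for z in(21,0,-20,-40)])
c=env.read_camera("side")
print("tip by height",[(z,project(c,[531,100+8,z]).round()) for z in(8,20,30,40,50)])
```

```text
fk [ 0.079  0.953 -0.55   1.948  0.986  0.537  0.394] [531.1  84.1   8.1]
[[422.3   0.  317.8]
 [  0.  422.3 239.8]
 [  0.    0.    1. ]] -0.08271813414649812
tips in wrist [[284.  286.9]
 [353.9 286.9]]
pink (73, 130, 119, 120) [(21, array([484.3,   8.6,  48.7,  48.8])), (0, array([488.4,  -0.9,  54.9,  55.1])), (-20, array([492.3, -10.1,  60.8,  61. ])), (-40, array([496.2, -19.2,  66.8,  66.9]))]
pink (506, 45, 121, 130) [(21, array([452.2, 180.1,  48.7,  48.8])), (0, array([452.3, 192.4,  54.9,  55. ])), (-20, array([452.3, 204.2,  60.9,  60.9])), (-40, array([452.3, 215.9,  66.8,  66.9]))]
tip by height [(8, array([[291., 293.]])), (20, array([[291., 287.]])), (30, array([[291., 282.]])), (40, array([[290., 277.]])), (50, array([[290., 272.]]))]
```

The wrist view puts both pink tins at z=21 with the right size and places, so the arm pose is right. The visible fingertips look about 32 mm above the TCP, though. I'll lift for safety, then compare the tips with the jaws shut and open.

Run:
```python
from bench import env
from h import *
p=env.get_state()["tool_pos"]
env.move_straight([p[0],p[1],60],rate=150)
for i,g in enumerate((0.0,0.36)):
    env.move_gripper(g,20)
    s=env.get_state();print(s["clock"],s["tool_pos"].round(1),s["gripper_width"])
    c=env.read_camera("side");f=c["frame"][180:320,230:400,::-1]
    w=env.read_camera("wrist")["frame"][240:,150:490,::-1]
    a=cv2.resize(f,(600,494))
    cv2.imwrite(f"pics/t5_{i}.png",cv2.resize(np.hstack([cv2.resize(f,(400,329)),cv2.resize(w,(400,329))]),None,fx=1,fy=1))
    print(project(c,[s["tool_pos"]]))
```

```text
8.8167 [531.   84.1  59.9] 0.007257259202930278
[[294.96795282 260.76273837]]
9.5417 [531.1  84.1  60. ] 0.35788886152747523
[[294.9346871  260.70778771]]
```

View pics/t5_0.png

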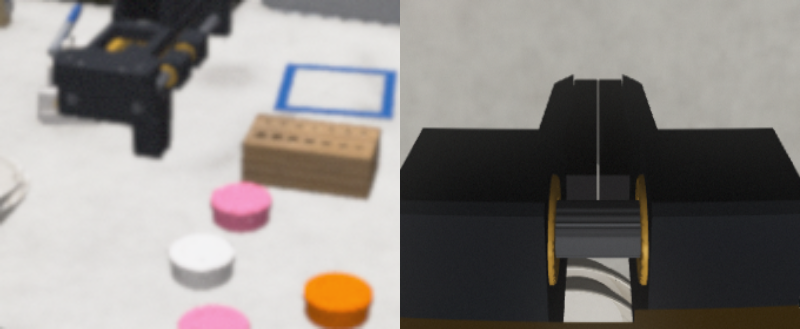

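View pics/t5_1.png

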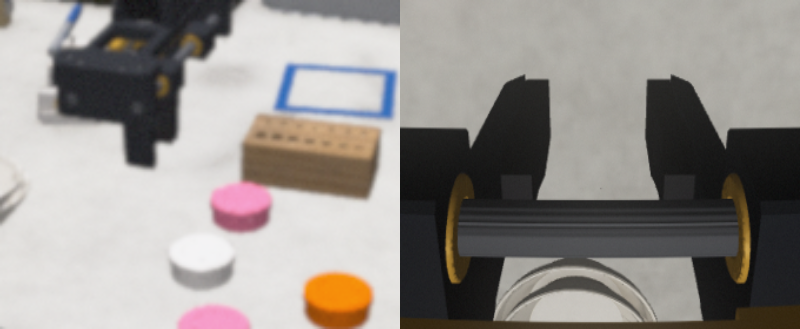

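The tips sit about 30 mm behind the stated TCP. Both views agree: the side view shows the shut tips at (296,246) against (295,261) for the TCP, and the wrist gives −30 mm from the gap width. So the fingers are 30 mm shorter than described, and the pushing height is about TCP z≈−22.

That puts the gripper body only about 42 mm above the bench, so its 187 mm length must not cross the block or vice. I'll keep the jaws along y throughout:
- **Legs 1 and 3:** push with the fork.
- **Leg 2:** push with the inner face of one finger.

```bash
cat >> h.py <<'E'
ZP=-22
def tin_side(env,name=None):
    c=env.read_camera("side");f=c["frame"]
    if name: cv2.imwrite(f"pics/{name}.png",f[:,:,::-1])
    hsv=cv2.cvtColor(f,cv2.COLOR_RGB2HSV);o=[]
    for k in comps((hsv[:,:,1]<25)&(hsv[:,:,2]>228),60,700):
        x,y,w,h=cv2.boundingRect(k)
        if y>200: o.append(((x,y,w,h),circ(c,k,21)))
    return o
def wrist(env,name):
    s=env.get_state();w=env.read_camera("wrist")
    cv2.imwrite(f"pics/{name}.png",w["frame"][:,:,::-1])
    Tw=np.eye(4);Tw[:3,:3]=Ro.from_rotvec(s["ee_rot"]).as_matrix();Tw[:3,3]=s["tool_pos"];Ci=np.linalg.inv(Tw@w["T_tool_cam"])
    w["rvec"]=cv2.Rodrigues(Ci[:3,:3])[0].ravel();w["tvec"]=Ci[:3,3];return w
def st(env):
    s=env.get_state();print(round(s["clock"],1),s["tool_pos"].round(1),"F",s["contact_force"].round(1))
E
python3 - <<'E'
from bench import env
from h import *
for p in([445,96,ZP],[560,125,ZP],[531,84,ZP],[560,-240,ZP],[602,-258,ZP],[490,-258,ZP]):
    q=env.ik(p,env.get_state()["ee_rot"]);print(p,None if q is None else q.round(2))
p=tcp((489.5,95.5),(1,0),14)
env.move_straight([*p,60],rate=150)
env.move_straight([*p,-14],rate=120);st(env)
env.move_straight([*p,ZP],rate=30);st(env)
print(tin_side(env,"s6"))
wrist(env,"w6")
E
```

```text
[445, 96, -22] [-0.2   0.94 -0.18  2.2   1.51  0.14 -0.25]
[560, 125, -22] [ 0.01  1.03 -0.55  1.84  0.97  0.57  0.39]
[531, 84, -22] [ 0.05  1.   -0.49  1.95  1.05  0.48  0.34]
[560, -240, -22] [ 0.66  1.07 -0.61  1.73  0.94  0.67  1.09]
[602, -258, -22] [ 0.67  1.11 -0.65  1.57  0.89  0.77  1.19]
[490, -258, -22] [ 0.71  1.01 -0.53  1.9   1.02  0.52  1.03]
11.1 [447.7  95.6 -14. ] F [-0.2 -0.1  0.1]
11.5 [447.5  95.5 -21.7] F [-0.   0.8 -0.4]
[((567, 346, 17, 21), array([ 73.7, 159.4,  17.6,  48.4])), ((548, 343, 17, 20), array([ 96.9, 156. ,  19.7,  44.5])), ((177, 318, 22, 14), array([646. , 262.9,  33.1,  33.7])), ((521, 313, 27, 47), array([127.5, 125.4,  32.8, 101.6])), ((302, 286, 23, 9), array([491.2, 109.1,  17.8,  43.7])), ((522, 264, 19, 40), array([126.4, -35.6,  27. , 126.7])), ((202, 249, 33, 18), array([695.2,  55.1,  43.7,  75.9])), ((201, 220, 33, 25), array([762.8, -48.2,  56.9, 105.9])), ((366, 212, 20, 13), array([ 452.1, -223.7,   37.8,   63.9]))]
```

View pics/s6.png

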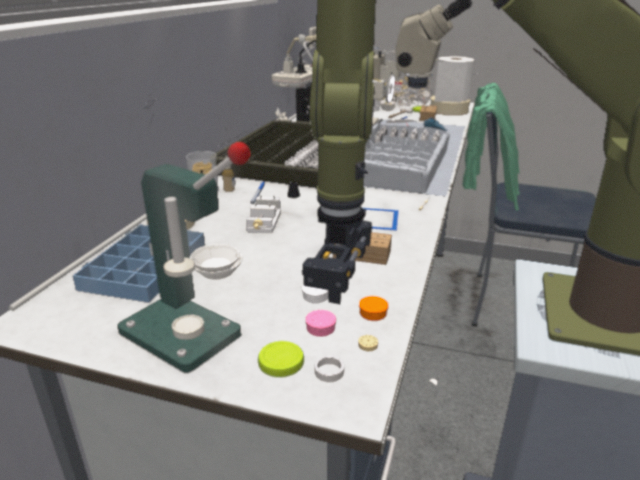

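Side view: the fingertip at (336,300) is now down at the tin's base level, with the tin at (315,293) just ahead. Push leg 1.

Run:
```python
from bench import env
from h import *
env.move_straight([*tcp((500,95.5),(1,0)),ZP],rate=60);st(env)
env.move_straight([*tcp((560,90),(1,0)),ZP],rate=60);st(env)
print([t for t in tin_side(env,"s7") if t[1][1]<130 and t[1][0]>400])
w=wrist(env,"w7")
p=tcp((560,90),(1,0),14)
env.move_straight([*p,ZP],rate=80)
env.move_straight([*p,50],rate=150)
w=wrist(env,"w8");tin_side(env,"s8")
```

```text
12.2 [471.4  95.4 -21.9] F [-0.1  0.3 -1.2]
13.4 [531.3  90.1 -22. ] F [ 0.9  0.2 -0.5]
[((265, 279, 17, 7), array([564.8, 103.8,  15.8,  33. ])), ((202, 250, 33, 17), array([694.3,  58.6,  39.5,  73.8])), ((234, 240, 32, 46), array([633.5,  41.6,  73.6, 162.4])), ((207, 233, 17, 9), array([751.9, -22.3,  30. ,  38.8])), ((355, 211, 30, 14), array([ 467.6, -218.4,   65.6,   67.7]))]
```

View pics/s8.png

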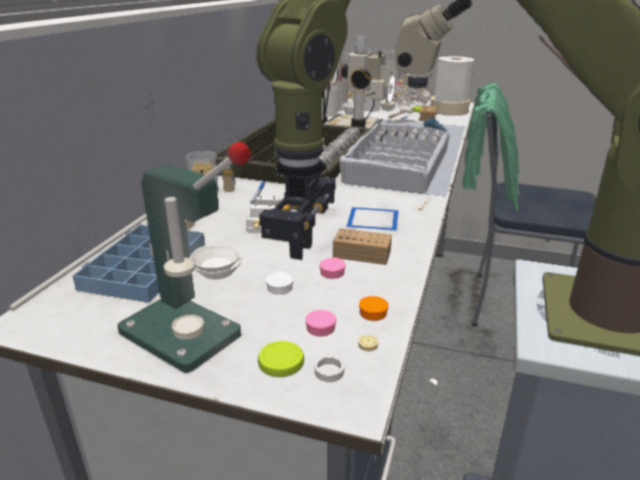

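View pics/w8.png

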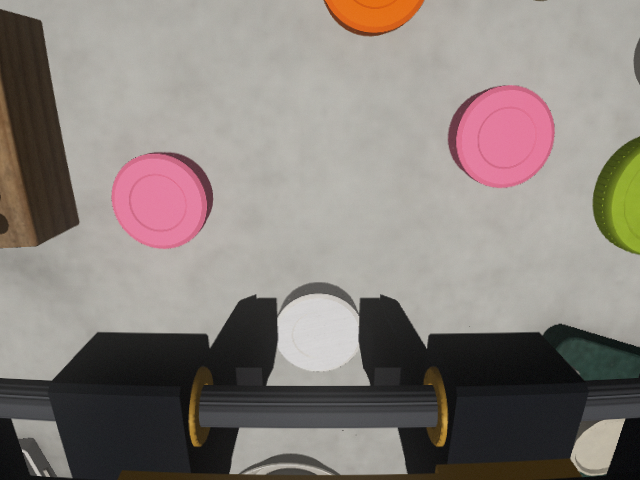

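Leg 1 worked: the tin is now at side (280,283), upright, and everything else is unmoved. I'll measure it, then straddle it for leg 2.

Run:
```python
from bench import env
from h import *
c=env.read_camera("side");f=c["frame"];hsv=cv2.cvtColor(f,cv2.COLOR_RGB2HSV)
for k in comps((hsv[:,:,1]<25)&(hsv[:,:,2]>232),60,700):
    x,y,w,h=cv2.boundingRect(k)
    if 250<x<320 and 255<y<300: print("side tin",(x,y,w,h),circ(c,k,21))
s=env.get_state();print(s["tool_pos"].round(1))
w=wrist(env,"w9");print("wrist L,R edges",pix2pt(w,[[277,332],[361,332],[318,371]],21).round(1))
```

```text
side tin (266, 271, 27, 15) [561.4  88.   45.8  48. ]
[517.   89.7  49. ]
wrist L,R edges [[556.6  66.6  21. ]
 [556.6 113.   21. ]
 [581.9  89.3  21. ]]
```

```bash
python3 - <<'E'
from bench import env
from h import *
env.move_gripper(0.8,20)
env.move_straight([559,89.7,50],rate=150)
env.move_straight([559,89.7,ZP],rate=90);st(env)
wrist(env,"w10");
env.move_straight([559,30,ZP],rate=70);st(env)
wrist(env,"w11");tin_side(env,"s11")
E
python3 -c "
import cv2,numpy as np
cv2.imwrite('pics/c11.png',cv2.resize(np.hstack([cv2.imread('pics/w10.png'),cv2.imread('pics/w11.png')]),(800,300)))"
```

```text
16.7 [559.3  89.9 -21.7] F [ 0.2 -0.5  0.7]
17.8 [558.9  30.4 -22. ] F [-0.6 -0.4  1. ]
```

View pics/c11.png

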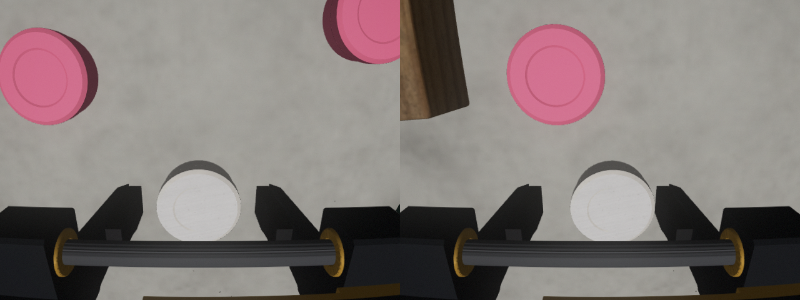

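View pics/s11.png

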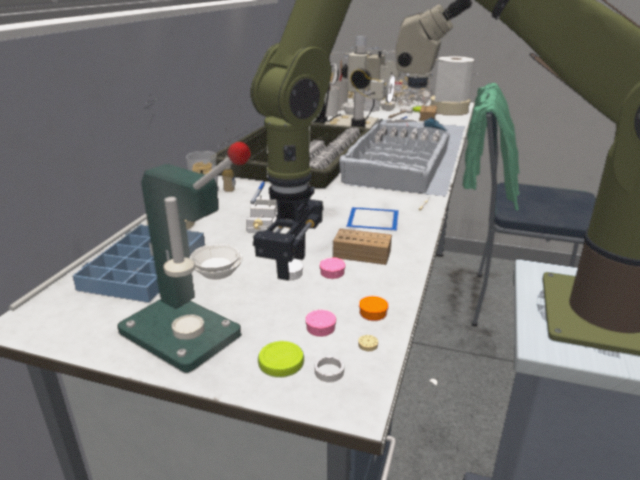

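The tin rests against the trailing finger and has kept its place along it (wrist, centre (612,205) in the right half). I'll continue in two stretches and track its row in the wrist image.

```bash
cat >> h.py <<'E'
def tin_wrist(env,name):
    w=wrist(env,name);hsv=cv2.cvtColor(w["frame"],cv2.COLOR_RGB2HSV)
    m=(hsv[:,:,1]<14)&(hsv[:,:,2]>195); m[:200]=0;m[384:]=0;m[:,:200]=0;m[:,440:]=0
    ks=comps(m,500)
    if not ks: return None
    k=max(ks,key=cv2.contourArea);x,y,a,b=cv2.boundingRect(k)
    return (x,y,a,b),pix2pt(w,[[x,y+b/2],[x+a,y+b/2],[x+a/2,y]],21)[:,:2].round(1).tolist()
E
python3 - <<'E'
from bench import env
from h import *
print(tin_wrist(env,"w12"))
for y in(-40,-120):
    env.move_straight([559,y,ZP],rate=80);st(env);print(tin_wrist(env,f"w13{y}"))
E
```

```text
None
18.9 [559.  -39.5 -22. ] F [ 1.   0.1 -0.3]
((271, 272, 136, 112), [[556.0, -56.9], [556.1, -7.8], [534.3, -32.7]])
20.1 [ 559.  -119.4  -22. ] F [ 0.2 -0.1  0.6]
((273, 271, 135, 113), [[555.8, -136.0], [555.9, -87.4], [533.9, -112.2]])
```

```bash
python3 -c "
import cv2,numpy as np
cv2.imwrite('pics/c13.png',cv2.resize(np.hstack([cv2.imread('pics/w13-40.png'),cv2.imread('pics/w13-120.png')]),(800,300)))"
```

```text
(no output)
```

View pics/c13.png

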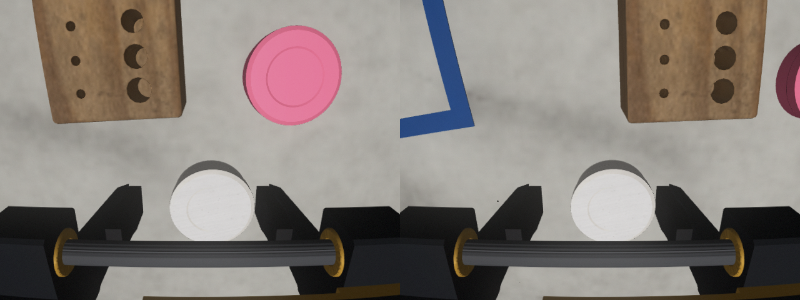

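No drift: the near edge stays at x≈534, so the centre is at x≈559, clear of the block by about 31 mm. Finish leg 2.

```bash
python3 - <<'E'
from bench import env
from h import *
env.move_straight([559,-268.5,ZP],rate=80);st(env);print(tin_wrist(env,"w14"))
env.move_straight([559,-261,ZP],rate=60)
env.move_straight([559,-261,50],rate=120)
env.move_gripper(GAP,20)
env.move_straight([603,-258.5,50],rate=120)
st(env);w=wrist(env,"w15");tin_side(env,"s15")
E
python3 -c "
import cv2,numpy as np
cv2.imwrite('pics/c15.png',cv2.resize(np.hstack([cv2.imread('pics/w15.png'),cv2.imread('pics/s15.png')]),(800,300)))"
```

```text
22.2 [ 559.  -268.2  -22. ] F [-0.4  0.1  0.1]
((279, 271, 134, 113), [[555.8, -282.7], [555.9, -234.4], [534.0, -259.1]])
24.5 [ 602.3 -258.4   49.7] F [0.2 0.5 0.6]
```

View pics/c15.png

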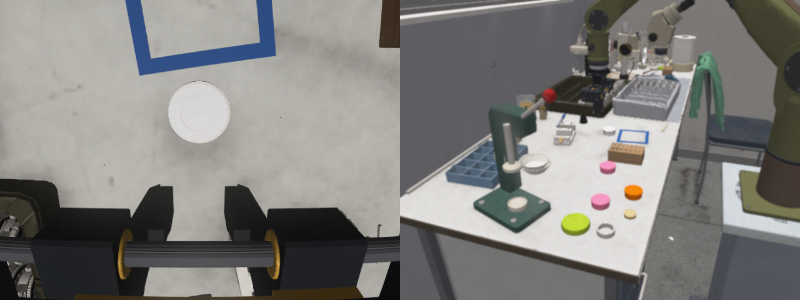

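The tin stands beyond the square's far side, at wrist (319,178). Before lowering the body I'll check the nearby vice and dark tray corner.

Run:
```python
from bench import env
from h import *
w=wrist(env,"w16");hsv=cv2.cvtColor(w["frame"],cv2.COLOR_RGB2HSV)
m=(hsv[:,:,1]<14)&(hsv[:,:,2]>205);m[280:]=0
for k in comps(m,3000): print("tin",circ(w,k,21))
print("tray corner z0/50",[pix2pt(w,[[92,290]],z).round() for z in(0,50)],"vice",[pix2pt(w,[[378,432]],z).round() for z in(0,51)])
b=(hsv[:,:,0]>100)&(hsv[:,:,0]<125)&(hsv[:,:,1]>130)
ys,xs=np.nonzero(b);print(pix2pt(w,[[xs[np.argmax(ys)],ys.max()],[xs.max(),ys[np.argmax(xs)]]],0).round())
c=env.read_camera("top");print("top tray",[pix2pt(c,[[470,185],[503,190]],z).round() for z in(0,50)])
```

```text
tin [ 558.7 -259.3   46.2   48.3]
tray corner z0/50 [array([[ 627., -396.,    0.]]), array([[ 604., -366.,   50.]])] vice [array([[ 731., -219.,    0.]]), array([[ 684., -228.,   51.]])]
[[780. -21.   0.]
 [780. -21.   0.]]
top tray [array([[ 631., -395.,    0.],
       [ 615., -464.,    0.]]), array([[ 617., -380.,   50.],
       [ 601., -446.,   50.]])]
```

Clearances are fine: tray corner at y≈−393 against the body end at −352, and the vice at x≥684 against 640. Push leg 3.

```bash
python3 - <<'E'
from bench import env
from h import *
d=(-1,0)
env.move_straight([603,-259,-14],rate=110)
env.move_straight([603,-259,ZP],rate=40);st(env)
env.move_straight([*tcp((465.5,-258.5),d),ZP],rate=70);st(env)
env.move_straight([*tcp((465.5,-258.5),d,18),ZP],rate=70)
env.move_straight([*tcp((465.5,-258.5),d,18),80],rate=120)
p=tcp((465.5,-258.5),d,18)
env.move_straight([600,-258,110],rate=150);st(env)
w=wrist(env,"w17");tin_side(env,"s17")
hsv=cv2.cvtColor(w["frame"],cv2.COLOR_RGB2HSV)
m=(hsv[:,:,1]<14)&(hsv[:,:,2]>205);m[280:]=0
for k in comps(m,2000): print("tin",circ(w,k,21))
b=(hsv[:,:,0]>100)&(hsv[:,:,0]<125)&(hsv[:,:,1]>130);b[280:]=0
for k in comps(b,1000):
    q=pix2pt(w,k.reshape(-1,2),0)[:,:2].astype(np.float32);print("sq",cv2.minAreaRect(q))
E
python3 -c "
import cv2,numpy as np
cv2.imwrite('pics/c17.png',cv2.resize(np.hstack([cv2.imread('pics/w17.png'),cv2.imread('pics/s17.png')]),(800,300)))"
```

```text
25.8 [ 602.9 -259.1  -22. ] F [-0.5 -0.7 -0.8]
27.5 [ 494.2 -258.4  -22. ] F [-0.2 -0.4  0.4]
29.7 [ 598.7 -258.   109.1] F [ 0.1 -0.3 -1.4]
tin [ 472.4 -259.1   31.8   52. ]
sq ((483.9346008300781, -257.52862548828125), (76.08856201171875, 114.0160903930664), 8.018406867980957)
```

View pics/c17.png

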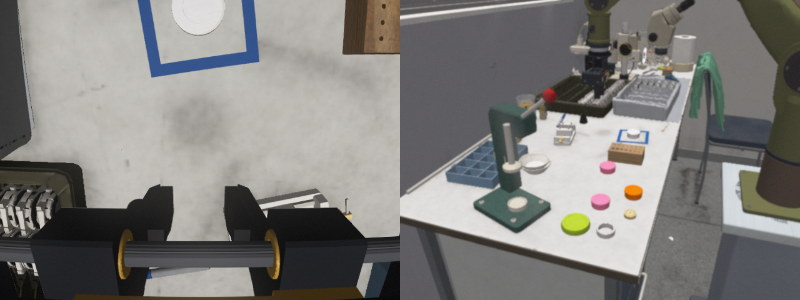

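The tin appears inside the square, but the wrist frame cuts it off. I'll confirm from the top and side cameras.

Run:
```python
from bench import env
from h import *
p=env.get_state()["tool_pos"]
env.move_straight([560,-258,170],rate=150)
c=env.read_camera("top");cv2.imwrite("pics/t18.png",c["frame"][:,:,::-1])
s=env.read_camera("side");f=s["frame"];hsv=cv2.cvtColor(f,cv2.COLOR_RGB2HSV)
m=(hsv[:,:,1]<25)&(hsv[:,:,2]>232);m[:200]=0;m[235:]=0;m[:,:340]=0;m[:,410:]=0
for k in comps(m,20): print("side tin",cv2.boundingRect(k),circ(s,k,21))
b=(hsv[:,:,0]>100)&(hsv[:,:,0]<125)&(hsv[:,:,1]>100);b[:200]=0;b[:,:330]=0
for k in comps(b,100): print("side sq",[np.round(v,1) for v in cv2.minAreaRect(pix2pt(s,k.reshape(-1,2),0)[:,:2].astype(np.float32))])
w=wrist(env,"w18");hsv=cv2.cvtColor(w["frame"],cv2.COLOR_RGB2HSV)
m=(hsv[:,:,1]<14)&(hsv[:,:,2]>205);m[290:]=0
for k in comps(m,1500): print("wr tin",circ(w,k,21))
b=(hsv[:,:,0]>100)&(hsv[:,:,0]<125)&(hsv[:,:,1]>130);b[280:]=0
for k in comps(b,1000): print("wr sq",[np.round(v,1) for v in cv2.minAreaRect(pix2pt(w,k.reshape(-1,2),0)[:,:2].astype(np.float32))])
st(env)
cv2.imwrite('pics/c18.png',cv2.resize(np.hstack([cv2.imread('pics/w18.png'),f[:,:,::-1]]),(800,300)))
```

```text
side tin (364, 206, 19, 9) [ 467.3 -262.4   39.6   46. ]
wr tin [ 465.3 -259.1   48.1   48.4]
wr sq [array([ 465.2, -260.3]), array([113.6, 113.8]), np.float64(8.0)]
30.6 [ 559.9 -257.8  169. ] F [-0.5 -0.3 -0.1]
```

View pics/c18.png

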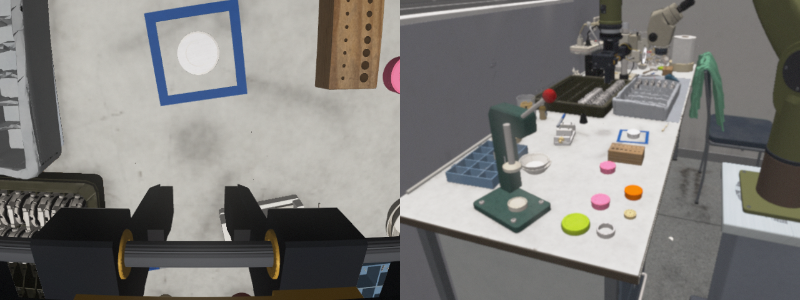

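The tin stands upright at the centre of the square: (465,−259) against (465,−260), in the wrist view at about (198,53) of the left half. The robot is clear of everything, so I'm handing in.

```bash
python3 -c "
from bench import env
print(env.close_job())"
```

```text
the job is handed in; nothing more can be done
None
```

The tin now stands upright inside the blue square, and I handed the job in at about 31 s. I pushed it flat along the bench in three legs, never gripping or lifting it: away from the robot, across in front of the bowls, then back into the square.

**Last checks:**
- **Position:** the wrist camera put the tin's centre at (465, −259) and the square's at (465, −260), leaving about 20 mm of clearance inside the tape. The side camera read (467, −262) for the tin. I took a last top picture but did not look at it.
- **Contact:** the tin passed the block about 31 mm away, and the bowls much farther off. The wrist forces I read at stops stayed around 1 N, and the block, bowls and look-alikes showed no change in the pictures.

**What disagreed:** the fingertips turned out to be about 30 mm short of the stated TCP, so my first push went over the tin without touching it. Wrist and side views agreed on the 30 mm. I lowered the tool to match and kept the gripper body turned so it never passed over the block, bowls or vice while low.

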